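# Snap the food box lid shut all round

### The job

One of the two food boxes on the pastry bench has its lid only laid on, with the rim standing up at all four corners: press the rim down, section by section with a fingertip, until every corner has clicked shut. Do not pick up or push away the box, and leave the other box and the things around it where they are.

Things in the scene. Friction and masses are not known exactly. Their poses are not given: they have to be found in the camera images.
- tub: the food box to close: white tub 128 x 158 mm, 80 mm tall, with a grey lid laid on it; about 0.9 kg, loose on the bench. Origin: centre of its underside; x across the short side (away from the robot at yaw 0), y along the long side, z up. It is the box whose lid rim stands 10 mm higher than the other's, with a gap under it.
- lid_middle (a point): centre of the lid's recessed middle panel, 82 mm above the bench, under the bar grip (16 x 60 mm along y, top 102 mm above the bench; not needed). Lid 140 x 170 mm; its rim, 22 mm wide, is cut into four separate L-shaped corner sections, each reaching to mid-side. Their top face is 97 mm above the bench when sprung up (all start so) and 87 mm when shut.
- front_left_top (a point): top face of the box's front left rim section (-x, +y corner of the box), at the centre of its 22 x 22 mm corner square, 59 mm in x and 74 mm in y from the box's middle; it goes down with the section. Pressing straight down anywhere on the section moves it.
- front_left (a joint): how far the front left section is pressed down, m: 0 sprung up, 0.010 clicked shut. It first yields at about 9 N (a lighter push does not move it), resists less as it goes down, and past 4 to 5 mm snaps by itself to 0.010 and stays; released sooner it springs back up. At 0.010 it is on a hard stop.
- front_right_top (a point): top face of the box's front right rim section (-x, -y corner of the box), at the centre of its 22 x 22 mm corner square, 59 mm in x and 74 mm in y from the box's middle; it goes down with the section. Pressing straight down anywhere on the section moves it.
- front_right (a joint): how far the front right section is pressed down, m: 0 sprung up, 0.010 clicked shut. It first yields at about 9 N (a lighter push does not move it), resists less as it goes down, and past 4 to 5 mm snaps by itself to 0.010 and stays; released sooner it springs back up. At 0.010 it is on a hard stop.
- rear_left_top (a point): top face of the box's rear left rim section (+x, +y corner of the box), at the centre of its 22 x 22 mm corner square, 59 mm in x and 74 mm in y from the box's middle; it goes down with the section. Pressing straight down anywhere on the section moves it.
- rear_left (a joint): how far the rear left section is pressed down, m: 0 sprung up, 0.010 clicked shut. It first yields at about 9 N (a lighter push does not move it), resists less as it goes down, and past 4 to 5 mm snaps by itself to 0.010 and stays; released sooner it springs back up. At 0.010 it is on a hard stop.
- rear_right_top (a point): top face of the box's rear right rim section (+x, -y corner of the box), at the centre of its 22 x 22 mm corner square, 59 mm in x and 74 mm in y from the box's middle; it goes down with the section. Pressing straight down anywhere on the section moves it.
- rear_right (a joint): how far the rear right section is pressed down, m: 0 sprung up, 0.010 clicked shut. It first yields at about 9 N (a lighter push does not move it), resists less as it goes down, and past 4 to 5 mm snaps by itself to 0.010 and stays; released sooner it springs back up. At 0.010 it is on a hard stop.
- shut_box: bystander: the same kind of box, its lid already shut all round (rim top 87 mm above the bench); origin: centre of its underside, axes as for the other box
- ramekin_a: bystander: small white ramekin, 72 mm across, 42 mm tall, beside one box; origin: centre of its underside
- ramekin_b: bystander: the same kind of ramekin beside the other box
- cutter: bystander: steel pastry ring, 60 mm across, 45 mm tall, between the boxes; origin: centre of its underside
- jar: bystander: amber jar, 56 mm across, 85 mm tall, between the boxes; origin: centre of its underside
- spatula: bystander: spatula lying behind the boxes, its length along its own x
- bottle: bystander: clear bottle, 60 mm across, 160 mm tall, at the right-hand side; origin: centre of its underside
Things that resemble listed ones, but are neither listed nor needed, are in the scene too. Leave any green or red look-alike of the tub alone.

How it is judged:
At the end, for the whole second after the job is handed in: all four rim sections are clicked shut (each joint at 8.5 mm or more of its 10 mm), the box stands level within 40 mm of where it was, and the other things are within 30 mm of where they were (value of joint front_left between 0.0085 and 0.0125 m and value of joint front_right between 0.0085 and 0.0125 m and value of joint rear_left between 0.0085 and 0.0125 m and value of joint rear_right between 0.0085 and 0.0125 m and distance of tub from where it was at the start of the episode below 0.04 m and angle between tub's own z axis and vertical below 0.05 rad and linear speed of tub below 0.02 m/s and distance of each of shut_box, ramekin_a, ramekin_b, cutter, jar, spatula, bottle from where it was at the start of the episode below 0.03 m); the robot touches nothing.
It fails at once if the box being closed is lifted, tipped or carried off (height (world z) of tub above 0.012 m or angle between tub's own z axis and vertical above 0.15 rad or distance of tub from where it was at the start of the episode above 0.06 m).
It fails at once if another thing on the bench is shoved, lifted or knocked over (distance of any of shut_box, ramekin_a, ramekin_b, cutter, jar, spatula, bottle from where it was at the start of the episode above 0.03 m or angle between any of shut_box, ramekin_a, ramekin_b, cutter, jar, bottle's own z axis and vertical above 0.3 rad).
It also fails if it takes over 45 s, if anything falls off the work surface, if the arm or the gripper's body presses on something with over 40 N, if the wrist force passes 120 N, or if a joint passes its speed limit or range.

### The arm

A 6-joint arm with a two-finger parallel gripper is mounted at the origin on the work surface. World frame = base frame: x ahead of the robot, y to its left, z up, the work surface at z = 0. Lengths are in m, angles in rad, forces in N, time in s.
With the tool pointing down it reaches from about 0.25 to 0.725 m from the base axis. Payload 4 kg.
Tool frame: the origin (TCP) lies midway between the tips of the shut fingers; the grasp point (between the pads) lies 19 mm behind it; z points along the fingers, x is the direction in which the jaws open and shut, and the axes are right-handed (so a half turn about z gives the same grasp; the last joint's range is limited). The gripper opens to 85 mm and grips with 20 to 120 N. Pads are 22 mm wide; open, the fingers measure 114 mm over their backs; the gripper's body (76 mm by 85 mm) begins 54 mm behind the grasp point. The pads swing forward as they close: fully open they stand 13 mm farther back than shut.
Start: joints at [-1.131, 0.241, 0.005, 1.335, 0, 1.571], TCP at [0.213, -0.452, 0.231] pointing down, gripper open.
Joint ranges: [-2.72, 2.72], [-1.05, 1.87], [-1.09, 1.28], [-1.99, 2.15], [-1.42, 1.44], [-3.14, 3.14]. Speed limits (rad/s): [2.79, 2.79, 3.14, 3.14, 3.14, 3.14].

### API

Orientations are given as a unit quaternion [x, y, z, w].
In Python, from workcell import bot, vision, ticket gives the robot as it stands.
- The arm moves only by the tool play_rows, never from a script. Its argument "deltas" is one flat list of numbers, 5 for each row, row after row: the opening, from 0 (shut) to 1 (fully open), then the shift along the tool's x, y, z in units of 60 mm (1.0 is 60 mm), then the turn about the tool's z in degrees. A call has 1 to 12 rows; each row shifts and turns the pose as measured when the row begins, along the tool's axes as they then stand; what a row does not reach is not made up. A row lasts 1/8 s, in which the tool goes at most 62.5 mm and 10.7 degrees, less where a joint would pass 70% of its speed; a pose out of reach is approached as far as the arm can. A call is refused whole if a number of a shift passes 1 or a number of a turn 10.7, either way. A call with a gripper value outside its range is refused whole. The fingers move at their own pace and stop on an object; the grip force is fixed at half the most. Time passes only in rows, so rows that do not move let the fingers close. It gives the time, the measured TCP pose, the force and the opening at its end, in the units of the state.
- bot.get_obs(): the state, without advancing time (a new reading comes with each control period).
- vision.camera(name): name is "side" or "top" or "wrist"; returns a dict with "color" (384x512x3 uint8, blue, green, red), "intrinsics" (3x3 intrinsics, pixels), "rvec" (rotation vector, rad) and "tvec" (3), from world to camera coordinates, as OpenCV has them. Camera axes: x right, y down, z forward; pixel columns grow to the right and rows downward; lengths in m; the calibration is good to about 2 mm. A picture is of the moment at which its call begins. There is no depth.
- ticket.job_done(): hands the job in, once; it reports no verdict.
The state is a dict: "clock": time; "joint_pos": joint angles; "joint_vel": joint speeds; "tau": joint torques, N m; "eef_pos": TCP position; "tool_rot": TCP orientation; "ft_force": force on the tool from outside, world axes, zero at the start; "ft_torque": the same for the moment, N m; "grip_width": finger opening in m.
Only numpy, scipy, OpenCV 4.12 (cv2) and the standard library are available. Lean on these libraries where they do the work, as an engineer would, in place of code of your own. Each camera call takes 0.05 s, during which the arm holds its last target. There are 200 camera calls.

## Working session

There is one attempt and no reset: what is moved stays moved. The work goes in short steps, Python scripts to look and compute and a tool call to move; the robot and the scene stay as the last step left them, time stands still between calls to the robot, and variables do not carry over. Pictures are saved under pics/ and viewed, about 8 in all and at most 12, crops included, and the job is handed in when it is done.

Besides the shell and the picture viewer there is one more tool, called after ">>>" as name(argument=value, ...) on one line, values as JSON. play_rows: Moves the arm, as the interface text tells. Its arguments: {"type":"object","properties":{"deltas":{"type":"array"}},"required":["deltas"]}

```bash
mkdir -p pics; python3 - <<'E'
from workcell import bot,vision
import cv2,pickle
d={}
for n in("top","side"):
    c=vision.camera(n);d[n]=c;cv2.imwrite(f"pics/{n}0.png",c["color"])
    print(n,c["intrinsics"],c["rvec"],c["tvec"])
pickle.dump(d,open("cams.pkl","wb"))
print(bot.get_obs())
E
```

```text
top [[466.094734     0.         258.22248888]
 [  0.         466.094734   190.36880845]
 [  0.           0.           1.        ]] [ 2.11488062 -2.15189754  0.12593085] [0.01473473 0.55480914 1.27364887]
side [[350.51265324   0.         255.88396581]
 [  0.         350.51265324 184.48983405]
 [  0.           0.           1.        ]] [ 0.33410583 -2.75188364  1.25737586] [0.5323322  0.17173246 0.97917103]
{'clock': 0.1, 'joint_pos': array([-1.13098101e+00,  2.41320743e-01,  3.86229747e-03,  1.33522278e+00,
        9.83706316e-06,  1.57082955e+00]), 'joint_vel': array([-0.0015623 ,  0.00021617,  0.00238487, -0.0017856 ,  0.00025351,
       -0.00083361]), 'tau': array([-5.32439990e-04, -3.73136401e+01,  2.53010738e+01,  1.09099812e-02,
       -4.71132364e-05,  2.67735807e-07]), 'eef_pos': array([ 0.21264485, -0.45189528,  0.23051171]), 'tool_rot': array([ 8.44316597e-01, -5.35843817e-01, -7.93105212e-04, -5.09130983e-04]), 'ft_force': array([-0.20464752, -0.21805735,  0.59747102]), 'ft_torque': array([0.05281802, 0.01879489, 0.04152051]), 'grip_width': 0.08547726962598823}
```

View pics/top0.png

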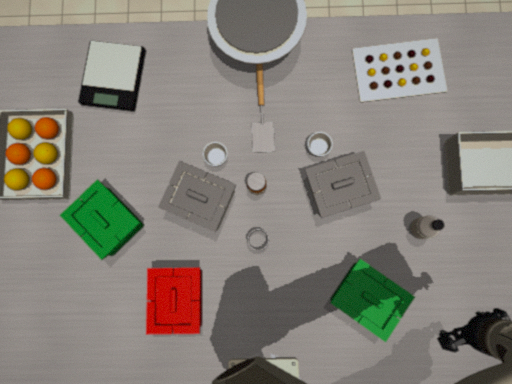

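View pics/side0.png

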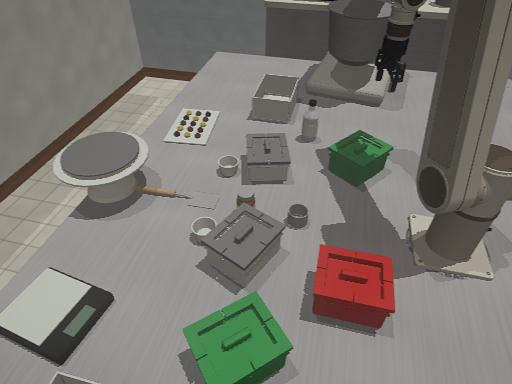

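Top view shows grey boxes at about (198,196) and (341,185), with a green and red lookalikes. I'll crop both in the side view and the top view.

```bash
python3 - <<'E'
import cv2,pickle,numpy as np
d=pickle.load(open("cams.pkl","rb"))
s=d["side"]["color"];t=d["top"]["color"]
R=lambda im:cv2.resize(im,(400,300),interpolation=cv2.INTER_CUBIC)
a=np.vstack([np.hstack([R(s[200:287,188:304]),R(s[122:188,224:312])]),np.hstack([R(t[154:238,142:254]),R(t[143:227,285:397])])])
cv2.imwrite("pics/crop.png",a)
E
```

```text
(no output)
```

View pics/crop.png

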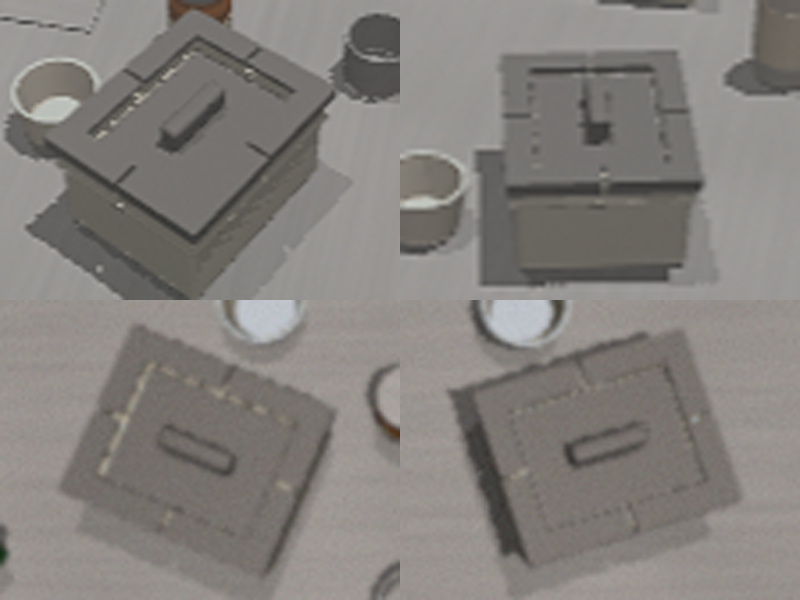

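The left box shows a white gap round its panel, so it is probably the raised one. To confirm, I'll triangulate corner heights for both boxes across the two views.

```bash
cat >h.py <<'E'
import cv2,pickle,numpy as np
def ray(c,p,z):
    R=cv2.Rodrigues(np.array(c["rvec"]))[0];o=-R.T@np.ravel(c["tvec"])
    v=np.array([cv2.undistortPoints(np.float64([[q]]),c["intrinsics"],None)[0,0].tolist()+[1] for q in p])@R
    return o+v*((z-o[2])/v[:,2:])
E
python3 - <<'E'
from h import *
d=pickle.load(open("cams.pkl","rb"));np.set_printoptions(precision=4,suppress=True)
C={"L":([(181.2,161),(236.1,184.8),(216.2,231),(159.4,207.2)],[(244.5,203.5),(285.1,227.5),(245.1,268.7),(201.6,241.5)]),
"R":([(304.6,167.6),(364.8,151.4),(380.2,197.6),(321.4,217.2)],[(246,133.7),(284.7,133),(290,162.7),(247.5,163.1)])}
for k,(t,s) in C.items():
  for z in(.087,.097):
    a=ray(d["top"],t,z);b=ray(d["side"],s,z)
    D=np.linalg.norm(a[:,None,:2]-b[None,:,:2],axis=2);m=D.argmin(1)
    e=np.roll(a,-1,0)-a
    print(k,z,"\n",a[:,:2],"c",a.mean(0)[:2],b.mean(0)[:2],"err",D.min(1),m,"sides",np.linalg.norm(e,axis=1),np.degrees(np.arctan2(e[:,1],e[:,0])))
E
```

```text
L 0.087 
 [[0.6341 0.215 ]
 [0.5647 0.064 ]
 [0.4399 0.1187]
 [0.5071 0.2735]] c [0.5364 0.1678] [0.5379 0.165 ] err [0.0014 0.0067 0.0009 0.0057] [3 0 1 2] sides [0.1662 0.1363 0.1688 0.1398] [-114.6864  156.3336   66.5227  -24.7325]
L 0.097 
 [[0.632  0.2131]
 [0.5631 0.0633]
 [0.4393 0.1175]
 [0.506  0.2711]] c [0.5351 0.1662] [0.5354 0.1734] err [0.0101 0.0045 0.0105 0.0038] [3 0 1 2] sides [0.1649 0.1352 0.1675 0.1387] [-114.6864  156.3336   66.5227  -24.7325]
R 0.087 
 [[ 0.6085 -0.1237]
 [ 0.6502 -0.2892]
 [ 0.5221 -0.3243]
 [ 0.4721 -0.1647]] c [ 0.5632 -0.2255] [ 0.5648 -0.225 ] err [0.0022 0.0056 0.0032 0.0064] [3 0 1 2] sides [0.1706 0.1328 0.1672 0.1425] [ -75.8767 -164.6807  107.415    16.7159]
R 0.097 
 [[ 0.6066 -0.123 ]
 [ 0.6479 -0.2871]
 [ 0.5209 -0.3219]
 [ 0.4712 -0.1636]] c [ 0.5616 -0.2239] [ 0.5619 -0.2109] err [0.0122 0.0132 0.0101 0.018 ] [3 0 1 2] sides [0.1693 0.1317 0.1659 0.1413] [ -75.8767 -164.6807  107.415    16.7159]
```

The height estimate favours the left box (about 90 mm against 87 mm) but isn't decisive. I'll shut the gripper, align it with the left box's yaw (about -24°) and go over for a close wrist view.

>>> play_rows(deltas=[0,0,0,-0.3,-10.1,0,0,0,-0.3,-10.1,0,0,0,-0.3,-10.1,0,0,0,-0.3,-10.1,0,0.02,-0.92,0,0,0,0.02,-0.92,0,0,0,0.02,-0.92,0,0,0,0.02,-0.92,0,0,0,0.02,-0.92,0,0,0,0.02,-0.92,0,0,0,0.02,-0.92,0,0,0,0.02,-0.92,0,0])

```text
clock: 1.6
eef_pos: [0.3976, -0.0395, 0.3018]
tool_rot: [0.979, -0.204, -0.004, -0.005]
ft_force: [1.7, -1.5, 0.1]
grip_width: 0.0006
```

```bash
python3 - <<'E'
from workcell import bot,vision
import cv2,pickle
c=vision.camera("wrist");pickle.dump(c,open("w1.pkl","wb"));cv2.imwrite("pics/w1.png",c["color"])
o=bot.get_obs();print({k:o[k] for k in("clock","joint_pos","eef_pos","tool_rot","ft_force","grip_width")})
E
```

```text
{'clock': 1.65, 'joint_pos': array([-0.09577285,  0.02615798, -0.06425163,  1.48541446,  0.01574209,
        1.87904295]), 'eef_pos': array([ 0.40000737, -0.03362789,  0.30160316]), 'tool_rot': array([ 0.97962791, -0.20065114, -0.00333423, -0.00756001]), 'ft_force': array([ 3.10937502,  2.49563075, -0.33614255]), 'grip_width': 0.0001325915154533842}
```

View pics/w1.png

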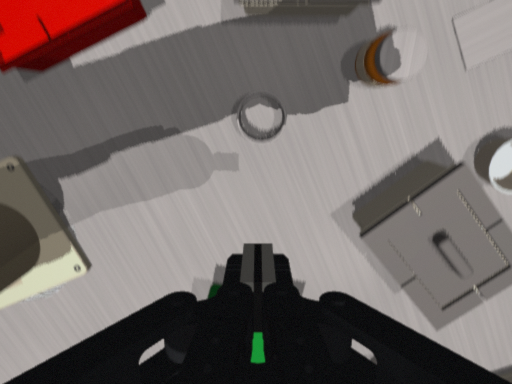

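The wrist view looks along -y of the tool; image right is +x. The right box, at about (445,245), has a nearly flush lid. I'll move on to see the left box.

>>> play_rows(deltas=[0,0.18,-0.7,0,0,0,0.18,-0.7,0,0,0,0.18,-0.7,0,0,0,0,0,0,0])

```text
clock: 2.15
eef_pos: [0.4805, 0.0748, 0.3009]
tool_rot: [0.98, -0.198, -0.005, -0.007]
ft_force: [-0.6, -0.5, -0.3]
grip_width: 0.0
```

```bash
python3 - <<'E'
from workcell import bot,vision
import cv2,pickle
c=vision.camera("wrist");pickle.dump(c,open("w2.pkl","wb"));cv2.imwrite("pics/w2.png",c["color"])
o=bot.get_obs();print({k:o[k] for k in("clock","joint_pos","eef_pos","tool_rot","ft_force","grip_width")})
E
```

```text
{'clock': 2.2, 'joint_pos': array([0.14300692, 0.19689271, 0.12909202, 1.50864767, 0.01528842,
       2.11351538]), 'eef_pos': array([0.4796399 , 0.07375098, 0.30107573]), 'tool_rot': array([ 0.98005833, -0.19854284, -0.00523128, -0.00624915]), 'ft_force': array([ 0.96513377,  0.16846417, -0.24259884]), 'grip_width': 0.000157071849156161}
```

View pics/w2.png

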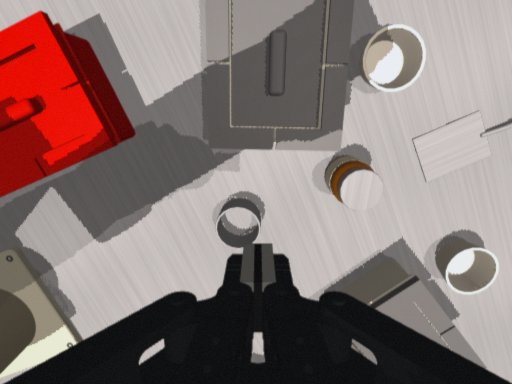

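The left box's near corners are at about (206,150) and (342,150), and it is well aligned with the tool. I'll use edge detection to refine the lid's edges and check its size and height.

```bash
python3 - <<'E'
from h import *
c=pickle.load(open("w2.pkl","rb"));d=pickle.load(open("cams.pkl","rb"));np.set_printoptions(precision=4,suppress=True)
im=c["color"][0:170,185:375]
cv2.imwrite("pics/w2c.png",cv2.resize(im,None,fx=3.5,fy=3.5,interpolation=cv2.INTER_CUBIC))
R=cv2.Rodrigues(c["rvec"])[0];print("cam",-R.T@np.ravel(c["tvec"]),R)
for z in(.087,.097):
    p=ray(c,[(206,150),(342,150)],z);print(z,p[:,:2],np.linalg.norm(p[1]-p[0]))
E
```

```text
cam [0.512  0.1424 0.4445] [[ 0.9216 -0.388  -0.0114]
 [-0.369  -0.8849  0.2842]
 [-0.1204 -0.2577 -0.9587]]
0.087 [[0.4367 0.1194]
 [0.5737 0.062 ]] 0.1485858961335408
0.097 [[0.4388 0.12  ]
 [0.572  0.0642]] 0.14442988391901762
```

View pics/w2c.png

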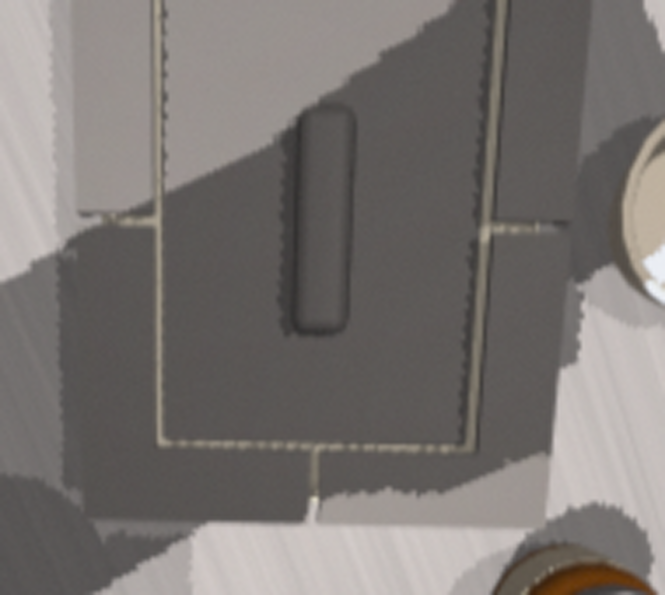

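The lid's near corners are really at (208.7,148.9) and (340.7,150.3), a 132 px edge that gives 140 mm at z=0.097. That confirms the left box is sprung up.

```bash
python3 - <<'E'
from h import *
from workcell import bot
c=pickle.load(open("w2.pkl","rb"));np.set_printoptions(precision=4,suppress=True)
q=lambda x,y:(x/3.5+185,y/3.5)
p=ray(c,[q(83,521),q(545,526),q(78,217),q(569,225),q(313,510)],.097)[:,:2]
u=p[1]-p[0];print("w",np.linalg.norm(u),np.degrees(np.arctan2(u[1],u[0])),"midw",np.linalg.norm(p[3]-p[2]))
m=p[3]-p[2]; ang=np.arctan2(*(u+m)[::-1]);print("yaw",np.degrees(ang))
X=np.array([np.cos(ang),np.sin(ang)]);Y=np.array([-X[1],X[0]])
c1=(p[0]+p[1])/2+.085*Y;c2=(p[2]+p[3])/2;print("centre",c1,c2, "top gave .5351 .1662")
ctr=(c1+c2+np.array([.5351,.1662]))/3;print(ctr)
o=bot.get_obs();r=cv2.Rodrigues
from scipy.spatial.transform import Rotation as Ro
T=Ro.from_quat(o["tool_rot"]).as_matrix();print(T)
for n,a,b in(("FR",-1,-1),("RR",1,-1),("RL",1,1),("FL",-1,1)):
    P=np.r_[ctr+a*.059*X+b*.074*Y,.110];print(n,P,"tool units",T.T@(P-o["eef_pos"])/.06)
E
```

```text
w 0.14015089492656554 -23.35934727508045 midw 0.13855414223413456
yaw -23.562376980070376
centre [0.5403 0.1701] [0.5407 0.1702] top gave .5351 .1662
[0.5387 0.1689]
[[ 0.9211 -0.3892 -0.0078]
 [-0.3891 -0.9211  0.0143]
 [-0.0127 -0.0102 -0.9999]]
FR [0.455  0.1246 0.11  ] tool units [-0.6671 -0.5887  3.1995]
RR [0.5632 0.0774 0.11  ] tool units [ 1.2993 -0.5663  3.1742]
RL [0.6224 0.2131 0.11  ] tool units [ 1.3278 -3.0326  3.199 ]
FL [0.5142 0.2603 0.11  ] tool units [-0.6386 -3.0551  3.2242]
```

>>> play_rows(deltas=[0,-0.22,-0.2,0.4,0,0,-0.22,-0.2,0.8,0,0,-0.22,-0.2,0.8,0,0,0,0,0.8,0,0,0,0,0.3,0,0,0,0,0,0])

```text
clock: 2.95
eef_pos: [0.4518, 0.1189, 0.1119]
tool_rot: [0.979, -0.202, -0.005, -0.005]
ft_force: [-0.3, 0.1, -0.2]
grip_width: -0.0001
```

>>> play_rows(deltas=[0,0.01,-0.1,0.1,0,0,0,0,0.1,0,0,0,0,0.08,0,0,0,0,0.08,0])

```text
clock: 3.45
eef_pos: [0.4571, 0.124, 0.0929]
tool_rot: [0.979, -0.203, -0.002, -0.006]
ft_force: [-1.0, 0.0, 0.9]
grip_width: 0.0005
```

>>> play_rows(deltas=[0,0,0,0.07,0,0,0,0,0.06,0])

```text
clock: 3.7
eef_pos: [0.4575, 0.1242, 0.0866]
tool_rot: [0.979, -0.203, -0.001, -0.007]
ft_force: [-11.1, -2.8, 36.3]
grip_width: 0.0003
```

Front right is on its hard stop (z 0.0866, 36 N). I'll lift and go to rear right.

>>> play_rows(deltas=[0,0,0,-0.3,0,0,0,0,-0.3,0,0,0.64,0,0,0,0,0.64,0,0,0,0,0.64,0,0,0,0,0,0,0,0])

```text
clock: 4.45
eef_pos: [0.5667, 0.0775, 0.1225]
tool_rot: [0.979, -0.202, -0.0, -0.007]
ft_force: [0.1, -0.4, 0.1]
grip_width: 0.0
```

>>> play_rows(deltas=[0,-0.05,0,0.14,0,0,0,0,0.14,0,0,0,0,0.08,0,0,0,0,0.08,0,0,0,0,0.08,0,0,0,0,0.06,0])

```text
clock: 5.2
eef_pos: [0.561, 0.0804, 0.0868]
tool_rot: [0.98, -0.201, -0.001, -0.007]
ft_force: [-7.2, -2.2, 24.4]
grip_width: 0.0006
```

>>> play_rows(deltas=[0,0,0,-0.3,0,0,0,0,-0.3,0,0,0.02,-0.82,0,0,0,0.02,-0.82,0,0,0,0.02,-0.82,0,0,0,0,0,0,0])

```text
clock: 5.95
eef_pos: [0.624, 0.2175, 0.1247]
tool_rot: [0.979, -0.202, -0.001, -0.007]
ft_force: [0.2, -1.1, 0.3]
grip_width: -0.0002
```

>>> play_rows(deltas=[0,0,0.07,0.16,0,0,0,0,0.16,0,0,0,0,0.08,0,0,0,0,0.08,0,0,0,0,0.08,0,0,0,0,0.06,0])

```text
clock: 6.7
eef_pos: [0.621, 0.2105, 0.0869]
tool_rot: [0.979, -0.204, -0.002, -0.007]
ft_force: [-6.4, -1.2, 19.4]
grip_width: 0.0002
```

>>> play_rows(deltas=[0,0,0,-0.3,0,0,0,0,-0.3,0,0,-0.64,-0.02,0,0,0,-0.64,-0.02,0,0,0,-0.64,-0.02,0,0,0,0,0,0,0])

```text
clock: 7.45
eef_pos: [0.515, 0.2589, 0.1235]
tool_rot: [0.979, -0.206, -0.001, -0.007]
ft_force: [0.3, 0.2, -0.5]
grip_width: 0.0005
```

>>> play_rows(deltas=[0,0,0,0.14,0,0,0,0,0.14,0,0,0,0,0.08,0,0,0,0,0.08,0,0,0,0,0.08,0,0,0,0,0.07,0])

```text
clock: 8.2
eef_pos: [0.5181, 0.2581, 0.0867]
tool_rot: [0.978, -0.207, 0.0, -0.007]
ft_force: [-7.9, -4.9, 26.8]
grip_width: 0.0001
```

All four reached the hard stop. I'll lift back to the viewing pose to check.

>>> play_rows(deltas=[0,0,0,-0.5,0,0,0,0,-0.9,0,0,0,0,-0.9,0,0,0,0,-0.9,0,0,0.16,0.72,-0.1,0,0,0.16,0.72,0,0,0,0.16,0.72,0,0,0,0.16,0.72,0,0,0,0,0,0,0,0,0,0,0,0])

```text
clock: 9.45
eef_pos: [0.484, 0.0773, 0.2871]
tool_rot: [0.978, -0.207, 0.003, -0.007]
ft_force: [0.8, -0.1, 0.8]
grip_width: 0.0003
```

```bash
python3 - <<'E'
from workcell import bot,vision
import cv2,numpy as np
c=vision.camera("wrist")["color"];s=vision.camera("side")["color"];t=vision.camera("top")["color"]
R=lambda im:cv2.resize(im,(400,300),interpolation=cv2.INTER_CUBIC)
cv2.imwrite("pics/fin.png",np.vstack([np.hstack([R(s[200:287,188:304]),R(c[:230,130:440])]),np.hstack([R(t[100:310,100:380]),R(s)])]))
o=bot.get_obs();print(o["clock"],o["eef_pos"],o["ft_force"])
E
```

```text
9.6 [0.48398665 0.07806291 0.28695377] [-1.15989771  0.16805581  0.26757828]
```

View pics/fin.png

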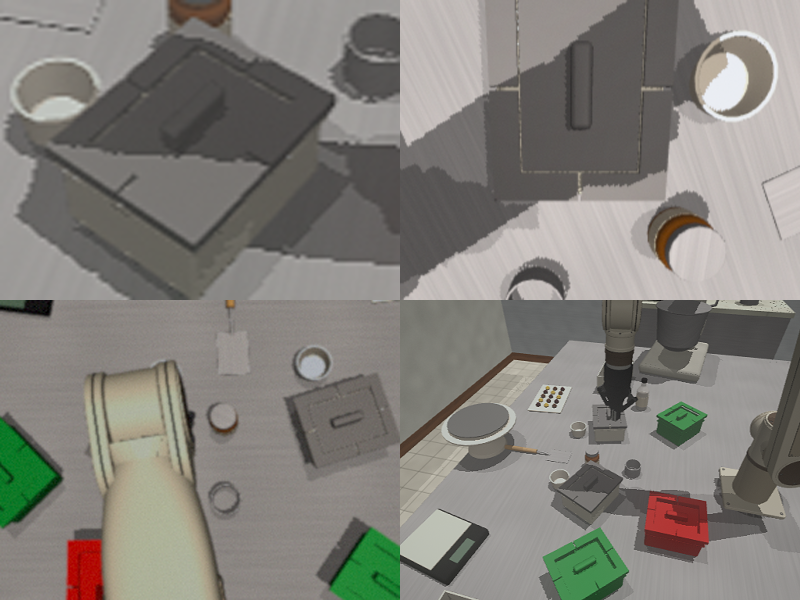

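The side view shows the lid now sits lower: the light gap round the panel is gone at all four sections. The box has not visibly moved and the bystanders in view are in place.

```bash
python3 -c "
from workcell import ticket;print(ticket.job_done())"
```

```text
the job is handed in; nothing more can be done
None
```

I pressed all four rim sections of the left grey box down to their hard stops and handed the job in. I took it for the open box because its near lid edge measured 140 mm only at the 97 mm sprung height.

- **Pressing:** I pressed the corners in order (front right, rear right, rear left, front left). Each time the fingertip stopped at 86.6–86.9 mm, which matches the 87 mm shut height, with 19–36 N on the wrist.
- **Final pictures:** The gap round the lid panel is gone, and neither the box nor the nearby things have visibly moved. The arm was clear and about 9.6 s had been used.
- **What the checks don't cover:** I could not read the joint values directly, so "shut" rests on the stop heights, forces and pictures. I judged movement by eye, without re-measuring positions. The arm hid the box in the last top view.
- **Disagreements:** My first two-view height estimate gave only about 90 mm for this lid, which is why I took the closer wrist view. The top and wrist views also differed by about 6 mm on the box's centre, so I used an average.

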